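# Clamp the covered sweets mould in the swing-clamp jig

## Task

One of the two sweets moulds in the wooden clamping jig has a wooden press board on it: clamp that one down. With a finger, push the jig's steel strap round until it stops over the middle of the press board, then push the raised cam lever all the way down so that the strap's pad bears on the board. Only push, do not grip or lift anything, and leave the moulds, the board and the things standing around where they are.

Things in the scene. Friction and masses are not known exactly. Their poses are not given: they have to be found in the camera images.
- jig: Wooden plate 125 (x) x 270 (y) mm, top at 16 mm, fixed. Origin: underside centre at worktop height, on the axis of the steel post (radius 15 mm); z up, -x = front (roughly towards the robot). Two nests at y = +85 and -85 mm with corner cleats up to 27 mm high. On the post turns a head (radius 21 mm, up to 105 mm high) carrying the strap and, opposite to it, the cam lever.
- strap (a joint): Swing angle about the post axis, rad. 0: strap points along the jig's -x; positive swings it to the -y nest, negative to the +y nest; its direction in the jig frame is (-cos a, -sin a). Hard stops at -1.571 and +1.571, pad over the middle of a nest. Starts between -0.5 and 0.5. About 1 N at 80 mm from the post moves it; it stays where left.
- lever (a joint): Cam lever angle, rad: 0 raised (52 degrees above level), 0.9 level at its hard stop = fully down. Pivot on the post axis, 93 mm high; points opposite to the strap; 100 mm long: 12 mm steel rod, outer 55 mm a black grip 24 wide, 14 thick. Level, its top is 99 to 100 mm high. Starts 0 to 0.12, stays where left; 2 to 4 N down at 55 mm from the axis lowers it, and the strap with it by up to 7 mm.
- strap_pad (a point): Centre of the underside of the round rubber pad (radius 12 mm, sprung, gives up to 4 mm) under the strap, 85 mm from the post axis; 51 mm above the worktop with the lever raised, 5 mm above the press board. The strap is a straight steel bar 24 mm wide, from the post out to 116 mm, with upright sides from 57 to 77 mm above the worktop while the lever is raised.
- strap_pivot (a point): Point on the post axis at the middle height of the strap, 67 mm above the worktop.
- lever_tip (a point): Point on the lever's centre line 95 mm from its pivot, 5 mm from its outer end.
- mould_covered: Black four-cup mould with sweets in it, 80x80x18 mm, loose in one of the two nests (either), under the press board. Origin: centre of its underside, 16 mm above the worktop.
- press_board: Light wooden board 76x76x10 mm with a flat steel disc (36 mm across, 2 mm high) in its middle, lying loose on mould_covered. Origin: centre of its underside, 34 mm above the worktop; the disc's top is 46 mm above the worktop.
- mould_open: The same black mould, empty, without a board, loose in the other nest. Origin: centre of its underside. Leave alone.
- nozzle_1: small steel cone nozzle, 26x26x32 mm, loose, standing on the jig's plate just behind the post; leave alone. Origin: centre of its underside.
- wood_stamp: turned wooden stamp, 38x38x55 mm, loose, on the worktop behind the jig; leave alone. Origin: centre of its underside.
- jar_amber: small screw jar, 38x38x60 mm, loose, on the worktop behind the jig; leave alone. Origin: centre of its underside.
- cream_tub: round cream-coloured tub, 70x70x51 mm, loose, left of the jig; leave alone. Origin: centre of its underside.
- strap_arm: The strap itself, the steel bar with its pad (see strap_pad). Its origin coincides with the jig's origin (up to 7 mm lower when clamped) and turns with the strap; the bar runs along its -x.
Not all that is in view belongs to the job. Leave any green look-alike of the press_board alone.

How it is judged:
By the outcome, as a careful person would: the job done as asked, in the order asked, and still so for the second after the job is handed in, with the robot touching nothing.
It also fails if it takes over 51 s, if anything falls off the work surface, if the arm or the gripper's body presses on something with over 40 N, if the wrist force passes 120 N, or if a joint passes its speed limit or range.

## Robot

A 6-joint arm with a two-finger parallel gripper is mounted at the origin on a cart in front of the work surface, level with it; the furniture and walls round the work are solid. World frame = base frame: x ahead of the robot, y to its left, z up, the work surface at z = 0. Lengths are in m, angles in rad, forces in N, time in s.
With the tool pointing down it reaches from about 0.275 to 0.825 m from the base axis. Payload 5.2 kg.
Tool frame: the origin (TCP) lies on the centre line of the jaws, within the pads' length; the fingertips stand 22 mm ahead of it and the grasp point (between the pads) lies 3 mm ahead of it (ctrl.finger_overhang is the distance from the TCP to the fingertips, in m); z points along the fingers, y is the direction in which the jaws open and shut (so a half turn about z gives the same grasp; the last joint's range is limited). The gripper opens to 93 mm and grips with 3 to 60 N. Pads are 15 mm wide; open, the fingers measure 128 mm over their backs; the gripper's body (75 mm by 188 mm) begins 65 mm behind the grasp point.
Start: joints at [1.024, 0.259, 1.535, -0, 1.348, -0.203], TCP at [0.185, 0.518, 0.202] pointing down, gripper open.
Joint ranges: [-3.14, 3.14], [-0.91, 2.08], [0.19, 2.58], [-1.22, 4.36], [0.22, 2.71], [-3.12, 3.12]. Speed limits (rad/s): [2.57, 2.57, 3.14, 3.14, 3.14, 3.14].

## Interface

Orientations are given as [roll, pitch, yaw] about the fixed x, y, z axes, in that order (R = Rz(yaw) Ry(pitch) Rx(roll)).
In Python, from rig import ctrl gives the robot as it stands. The module is installed in compiled form; this text tells all that it offers.
- The arm moves only by the tool drive_tool, never from a script. Its argument "targets" is a list of rows, each a list of 7 numbers: the turn, a rotation vector about the tool's x, y, z in rad, then the shift along the tool's x, y, z in cm, then the opening, from 0 (shut) to 1 (fully open). A call has 1 to 8 rows; each row shifts and turns the pose as measured when the row begins, along the tool's axes as they then stand; what a row does not reach is not made up. A row lasts 1/10 s, in which the tool goes at most 50 mm and 8.59 degrees, less where a joint would pass 70% of its speed; a pose out of reach is approached as far as the arm can. A call with a gripper value outside its range is refused whole. The fingers move at their own pace and stop on an object; the grip force is fixed at half the most. Time passes only in rows, so rows that do not move let the fingers close. It gives the time, the measured TCP pose, the force and the opening at its end, in the units of the state.
- ctrl.observe(): the state, without advancing time (a new reading comes with each control period).
- ctrl.read_camera(name): name is "scene" or "top" or "wrist"; returns the picture (480x640x3 uint8, blue, green, red); there is no depth.
- ctrl.camera_params(name): a dict with "camera_matrix" (3x3 intrinsics, pixels), "T" (4x4, takes a point from camera to world coordinates). Camera axes: x right, y down, z forward; pixel columns grow to the right and rows downward; lengths in m; the calibration is good to about 2 mm. A picture is of the moment at which its call begins: read the wrist's pose just before it. camera_params takes no time and is no camera call; for the wrist camera it gives the pose at the moment of the call.
- ctrl.job_done(): hands the job in, once; it reports no verdict.
The state is a dict: "clock": time; "qpos": joint angles; "qd": joint speeds; "effort": joint torques, N m; "eef_pos": TCP position; "ee_rot": TCP orientation; "wrist_force": force on the tool from outside, world axes, zero at the start; "torque": the same for the moment, N m; "gripper_width": finger opening in m.
Only numpy, scipy, OpenCV 4.12 (cv2) and the standard library are available. Lean on these libraries where they do the work, as an engineer would, in place of code of your own. Each camera call takes 0.05 s, during which the arm holds its last target. There are 200 camera calls.

## Working session

There is one attempt and no reset: what is moved stays moved. The work goes in short steps, Python scripts to look and compute and a tool call to move; the robot and the scene stay as the last step left them, time stands still between calls to the robot, and variables do not carry over. Pictures are saved under pics/ and viewed, about 8 in all and at most 12, crops included, and the job is handed in when it is done.

Besides the shell and the picture viewer there is one more tool, called after ">>>" in YAML: its name, and indented under it one key for each argument. drive_tool: Moves the arm, as the interface text tells. Its arguments: {"type":"object","properties":{"targets":{"type":"array"}},"required":["targets"]}

```bash
mkdir -p pics
cat > h.py <<'E'
import numpy as np, cv2
from rig import ctrl
def ray(name,u,v,z,P=None):
    P=P or ctrl.camera_params(name); K=np.array(P["camera_matrix"]);T=np.array(P["T"])
    d=T[:3,:3]@np.linalg.solve(K,[u,v,1.]);o=T[:3,3]
    return o+d*(z-o[2])/d[2]
def proj(name,p,P=None):
    P=P or ctrl.camera_params(name); K=np.array(P["camera_matrix"]);T=np.array(P["T"])
    c=T[:3,:3].T@(np.array(p)-T[:3,3]); q=K@c; return q[:2]/q[2]
E
python3 - <<'E'
from h import *
for n in("scene","top"):
    cv2.imwrite(f"pics/{n}0.png",ctrl.read_camera(n)); P=ctrl.camera_params(n); print(n,np.round(P["T"],3).tolist())
s=ctrl.observe(); print(s)
E
```

```text
scene [[0.884, -0.34, 0.32, 0.298], [-0.466, -0.627, 0.624, -0.476], [-0.012, -0.701, -0.713, 0.867], [0.0, 0.0, 0.0, 1.0]]
top [[0.014, -0.982, 0.188, 0.437], [-1.0, -0.014, 0.001, 0.143], [0.002, -0.188, -0.982, 1.056], [0.0, 0.0, 0.0, 1.0]]
{'clock': 0.1, 'qpos': array([ 1.02420215e+00,  2.59267567e-01,  1.53590890e+00,  2.07677712e-05,
        1.34801511e+00, -2.02786404e-01]), 'qd': array([-0.00067013, -0.00129437, -0.00258026,  0.00079202, -0.00026777,
        0.0006417 ]), 'effort': array([ 2.34237305e-03, -4.38214409e+01, -2.84645319e+01,  7.21932622e-02,
        3.62888770e-02, -8.11654104e-05]), 'eef_pos': array([0.18509404, 0.51739818, 0.20132822]), 'ee_rot': array([-3.14003057e+00, -3.41854248e-04,  2.79778001e+00]), 'wrist_force': array([ 0.10592057,  1.30114799, -0.09057475]), 'torque': array([ 0.03345332, -0.00207726, -0.0104974 ]), 'gripper_width': 0.09272514068815349}
```

View pics/scene0.png

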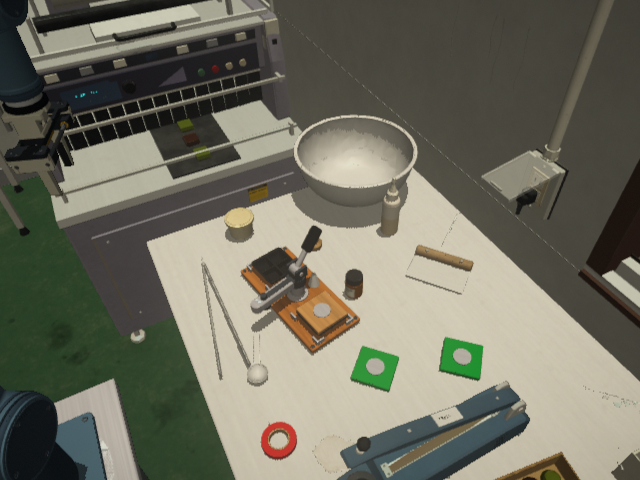

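View pics/top0.png

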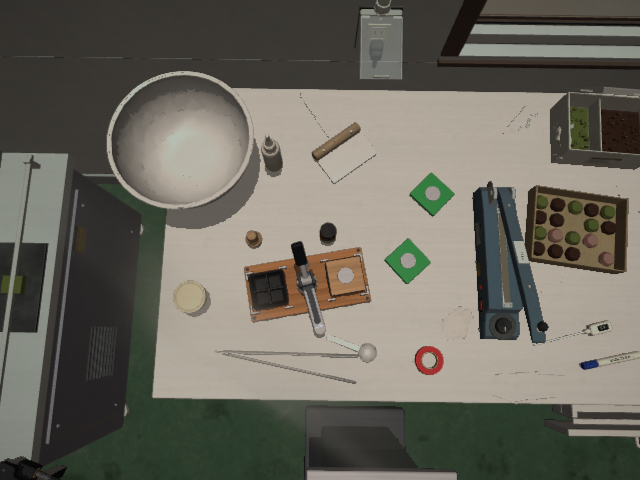

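The scene view shows the jig at (300,300), strap pointing to the front-left, lever rising to (312,238). In the top view the plate is at (307,284), the strap tip is at (320,332) and the lever grip is at (298,254).
Candidates for the press board, in top-view pixels:
- wooden board with disc on the jig at (346,276)
- green look-alikes at (432,194) and (407,261)
- open black mould at (268,289)

I choose the wooden board in the -y nest (346,276). Next I measure and check it in a crop.

Run:
```python
from h import *
im=cv2.imread("pics/top0.png"); P=ctrl.camera_params("top")
hsv=cv2.cvtColor(im,cv2.COLOR_BGR2HSV)
m=cv2.inRange(hsv,(5,90,60),(22,255,255)); m[:, :235]=0; m[:,385:]=0; m[:235]=0; m[335:]=0
m=cv2.morphologyEx(m,cv2.MORPH_OPEN,np.ones((3,3)))
n,l,st,_=cv2.connectedComponentsWithStats(m); 
m=np.isin(l,[i for i in range(1,n) if st[i,4]>60]).astype(np.uint8)*255
pts=cv2.findNonZero(m).reshape(-1,2)
hull=cv2.convexHull(pts).reshape(-1,2)
w=np.array([ray("top",u,v,.016,P)[:2] for u,v in hull]).astype(np.float32)
r=cv2.minAreaRect(w*1000); b=cv2.boxPoints(r); print(r,b.round(0).tolist())
print("disc",ray("top",346,276,.046,P))
print("strap tip",ray("top",320.5,333,.077,P)," near head", ray("top",309,290,.077,P))
c=im[235:345,235:385].copy(); c=cv2.resize(c,None,fx=5,fy=5,interpolation=cv2.INTER_CUBIC)
for q in b: 
    u,v=proj("top",[q[0]/1000,q[1]/1000,.016],P); cv2.circle(c,(int((u-235)*5),int((v-235)*5)),4,(255,0,0),-1)
cv2.imwrite("pics/crop1.png",c)
```

```text
((575.626953125, 172.09796142578125), (193.8905792236328, 268.5207824707031), 9.712178230285645) [[457.0, 288.0], [503.0, 23.0], [694.0, 56.0], [649.0, 321.0]]
disc [0.55693665 0.08007498 0.046     ]
strap tip [0.43412384 0.13438817 0.077     ]  near head [0.52254734 0.15973105 0.077     ]
```

View pics/crop1.png

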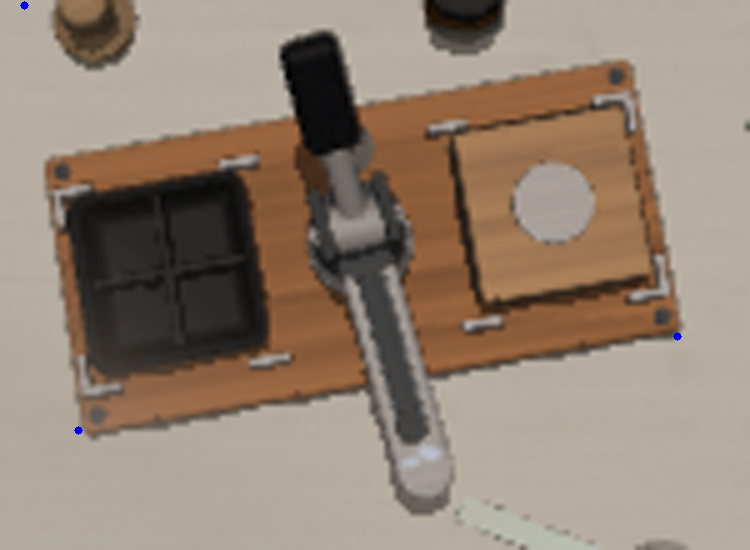

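```bash
cat > geo.py <<'E'
from h import *
P=ctrl.camera_params("top")
C=np.array([ray("top",235+(a-2)/5,235+(b-2)/5,.016,P)[:2] for a,b in [(47,160),(630,62),(681,332),(90,436)]])
c=C.mean(0); dy=(C[0]+C[3]-C[1]-C[2]); dy/=np.linalg.norm(dy); dx=np.array([dy[1],-dy[0]])
def jw(x,y): return c+x*dx+y*dy
def toj(p): d=np.array(p[:2])-c; return np.array([d@dx,d@dy])
E
python3 - <<'E'
from geo import *
print("c",c,"dx",dx,"yaw",np.arctan2(dx[1],dx[0]),[np.linalg.norm(C[i]-C[i-1]).round(4) for i in range(4)])
d=ray("top",235+552/5,235+201/5,.046,P); print("disc jig",toj(d))
t=toj(ray("top",235+423/5,235+490/5,.077,P)); print("strap tip jig",t,"a",np.arctan2(-t[1],-t[0]))
for h in (.0,.055):print("stamp",toj(ray("top",253,239,h,P)))
s=ctrl.observe(); Rz=s["ee_rot"][2]; print("tcp jig",toj(s["eef_pos"]))
X=np.array([np.cos(Rz),np.sin(Rz)]);Y=np.array([np.sin(Rz),-np.cos(Rz)])
a=np.arctan2(-t[1],-t[0])
for n,(x,y) in {"start":(-.095*np.cos(a),-.095*np.sin(a)+.07)}.items():
    w=jw(x,y); e=w-s["eef_pos"][:2]; print(n,w,"tool shift cm",e@X*100,e@Y*100)
print("final strap dir world",-dy, "yaw options", np.arctan2(-dx[1],-dx[0]))
E
```

```text
c [0.54179372 0.16507796] dx [0.98291481 0.18406105] yaw 0.1851165050081566 [np.float64(0.1248), np.float64(0.2676), np.float64(0.1238), np.float64(0.2657)]
disc jig [ 0.00118602 -0.08536508]
strap tip jig [-0.11116284 -0.008514  ] a 0.07644112663943019
stamp [0.12529588 0.10651725]
stamp [0.11318433 0.10082383]
tcp jig [-0.28575697  0.41195527]
start [0.43714055 0.20931638] tool shift cm -34.114374874901 -20.5092133149649
final strap dir world [ 0.18406105 -0.98291481] yaw options -2.9564761485816367
```

>>> drive_tool:
  targets:
    - [0,0,0,-4.2,-2.5,0,0]
    - [0,0,0,-4.2,-2.5,0,0]
    - [0,0,0,-4.2,-2.5,0,0]
    - [0,0,0,-4.2,-2.5,0,0]
    - [0,0,0,-4.2,-2.5,0,0]
    - [0,0,0,-4.2,-2.5,0,0]
    - [0,0,0,-4.2,-2.5,0,0]
    - [0,0,0,-4.2,-2.5,0,0]

```text
clock: 0.9
eef_pos: [0.4361, 0.212, 0.198]
ee_rot: [-3.138, -0.004, 2.811]
wrist_force: [0.7, -0.0, -0.6]
gripper_width: 0.0334
```

>>> drive_tool:
  targets:
    - [0,0,-0.13,0,0,0,0]
    - [0,0,-0.13,0,0,0,0]
    - [0,0,-0.13,0,0,0,0]
    - [0,0,-0.13,0,0,0,0]
    - [0,0,0,0,0,0,0]

```text
clock: 1.4
eef_pos: [0.4403, 0.2037, 0.1956]
ee_rot: [-3.139, -0.009, -2.946]
wrist_force: [0.6, 0.4, -0.5]
gripper_width: 0.0006
```

```bash
cat > st.py <<'E'
from geo import *
def st():
    s=ctrl.observe(); Rz=s["ee_rot"][2]
    X=np.array([np.cos(Rz),np.sin(Rz)]);Y=np.array([np.sin(Rz),-np.cos(Rz)])
    print("t",s["clock"],"jig mm",(toj(s["eef_pos"])*1000).round(1),"z",s["eef_pos"][2].round(4),"rpy",s["ee_rot"].round(3),"F",s["wrist_force"].round(1),"w",s["gripper_width"].round(4))
    return s,X,Y
if __name__=="__main__":
    s,X,Y=st()
    print("jig x in tool",dx@X,dx@Y,"jig y in tool",dy@X,dy@Y)
E
python3 st.py
```

```text
Traceback (most recent call last):
  File "st.py", line 8, in <module>
    s,X,Y=st()
          ~~^^
  File "st.py", line 5, in st
    print("t",s["clock"],"jig mm",(toj(s["eef_pos"])*1000).round(1),"z",s["eef_pos"][2].round(4),"rpy",s["ee_rot"].round(3),"F",s["wrist_force"].round(1),"w",s["gripper_width"].round(4))
                                                                                                                                                              ^^^^^^^^^^^^^^^^^^^^^^^^
AttributeError: 'float' object has no attribute 'round'
```

>>> drive_tool:
  targets:
    - [0,0,0,0,0,3,0]
    - [0,0,0,0,0,3,0]
    - [0,0,0,0,0,3,0]
    - [0,0,0,0,0,2,0]
    - [0,0,0,0,0,0,0]

```text
clock: 1.9
eef_pos: [0.4399, 0.2038, 0.0828]
ee_rot: [-3.139, -0.006, -2.964]
wrist_force: [-0.3, -0.1, 0.2]
gripper_width: 0.0004
```

```bash
sed -i 's/s\["gripper_width"\].round(4)/round(s["gripper_width"],4)/' st.py
python3 - <<'E'
from st import *
st(); cv2.imwrite("pics/s1.png",cv2.resize(ctrl.read_camera("scene")[200:370,200:400],None,fx=3,fy=3))
E
```

```text
t 1.9 jig mm [-93.1  56.8] z 0.0828 rpy [-3.139 -0.006 -2.964] F [-0.3 -0.1  0.2] w 0.0004
```

View pics/s1.png

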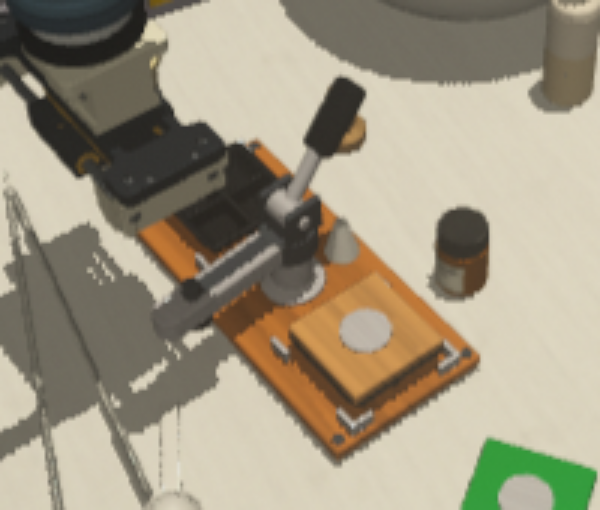

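The picture shows the shut fingers beside the strap on its +y side (strap tip ~(185,305)). The covered board at (365,330) is clear, so I push towards -y.

>>> drive_tool:
  targets:
    - [0,0,0,0.2,-1.6,0,0]
    - [0,0,0,0.2,-1.6,0,0]
    - [0,0,0,0.1,-1.7,0,0]
    - [0,0,0,0.1,-1.7,0,0]
    - [0,0,0,-0.4,-1.3,0,0]
    - [0,0,0,-0.4,-1.3,0,0]
    - [0,0,0,-0.5,-1.3,0,0]
    - [0,0,0,0,0,0,0]

```text
clock: 2.75
eef_pos: [0.4738, 0.0991, 0.0934]
ee_rot: [-3.138, 0.01, -2.972]
wrist_force: [-0.2, 0.5, -0.2]
gripper_width: 0.0006
```

```bash
python3 st.py
```

```text
t 2.75 jig mm [-79.  -52.3] z 0.0934 rpy [-3.138  0.01  -2.972] F [-0.2  0.5 -0.2] w 0.0006
jig x in tool -0.9998807896528985 0.015440417193081073 jig y in tool 0.015440417193081054 0.9998807896528984
```

>>> drive_tool:
  targets:
    - [0,0,0,0.6,0.6,0,0]
    - [0,0,0,0,0,0,0]

```text
clock: 2.95
eef_pos: [0.4664, 0.1044, 0.0932]
ee_rot: [-3.138, 0.009, -2.974]
wrist_force: [-0.2, -0.1, 1.1]
gripper_width: 0.0007
```

Run:
```python
from st import *
st(); cv2.imwrite("pics/s2.png",cv2.resize(ctrl.read_camera("scene")[200:370,200:400],None,fx=3,fy=3))
```

```text
t 2.95 jig mm [-85.3 -45.8] z 0.0932 rpy [-3.138  0.009 -2.974] F [-0.2 -0.1  1.1] w 0.0007
```

View pics/s2.png

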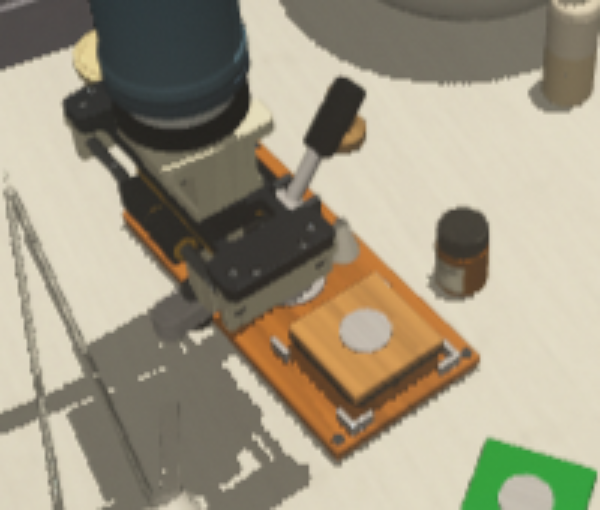

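The strap has not moved (its tip is still at (185,305)). The fingers rode over it, so the tip was too high. I check the overhang.

Run:
```python
from st import *
st(); print(ctrl.finger_overhang, dir(ctrl))
im=ctrl.read_camera("wrist"); cv2.imwrite("pics/w1.png",im)
P=ctrl.camera_params("wrist");print(np.round(P["T"],3).tolist())
```

```text
t 3.0 jig mm [-84.8 -46. ] z 0.0933 rpy [-3.138  0.01  -2.973] F [-0.  -0.1 -0.6] w 0.0009
0.022 ['Unreachable', '__class__', '__delattr__', '__dict__', '__dir__', '__doc__', '__eq__', '__format__', '__ge__', '__getattribute__', '__getstate__', '__gt__', '__hash__', '__init__', '__init_subclass__', '__le__', '__lt__', '__module__', '__ne__', '__new__', '__reduce__', '__reduce_ex__', '__repr__', '__setattr__', '__sizeof__', '__str__', '__subclasshook__', '__weakref__', 'camera_params', 'finger_overhang', 'job_done', 'observe', 'read_camera']
[[-0.168, 0.95, 0.263, 0.395], [0.986, 0.163, 0.041, 0.094], [-0.004, 0.266, -0.964, 0.275], [0.0, 0.0, 0.0, 1.0]]
```

View pics/w1.png

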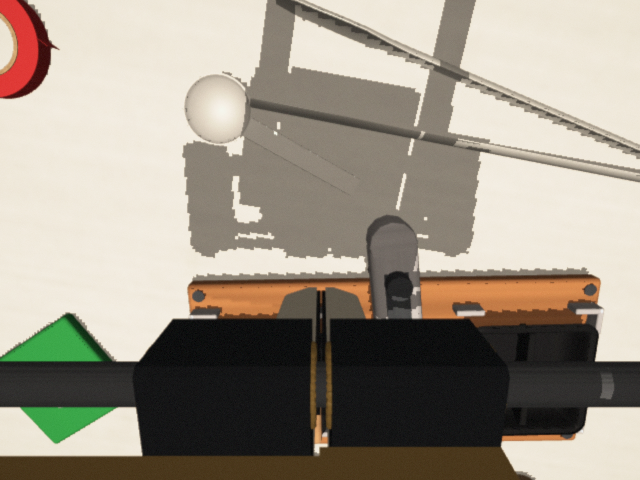

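The wrist view shows the strap (390,270) to the right of the fingers, still pointing front, and the fingers on its far (-y) side. I go back over it, set the tips lower (about 55 mm) and push in small checked steps.

>>> drive_tool:
  targets:
    - [0,0,0,0,0,-3,0]
    - [0,0,0,0,0,-3,0]
    - [0,0,0,0.3,4,0,0]
    - [0,0,0,0.3,4,0,0]
    - [0,0,0,0.2,2.6,0,0]
    - [0,0,0,0,0,0,0]

```text
clock: 3.65
eef_pos: [0.439, 0.2124, 0.1552]
ee_rot: [-3.139, 0.01, -2.973]
wrist_force: [-0.8, -0.5, -0.3]
gripper_width: 0.0004
```

```bash
python3 st.py
```

```text
t 3.65 jig mm [-92.3  65.4] z 0.1552 rpy [-3.139  0.01  -2.973] F [-0.8 -0.5 -0.3] w 0.0004
jig x in tool -0.9998651811191491 0.016420097002489288 jig y in tool 0.016420097002489285 0.9998651811191491
```

>>> drive_tool:
  targets:
    - [0,0,0,0,0,3,0]
    - [0,0,0,0,0,3,0]
    - [0,0,0,0,0,1.8,0]
    - [0,0,0,0,0,0,0]
    - [0,0,0,0,-1,0,0]
    - [0,0,0,0,-1,0,0]
    - [0,0,0,0,0,0,0]

```text
clock: 4.35
eef_pos: [0.4453, 0.1907, 0.0777]
ee_rot: [-3.137, 0.015, -2.966]
wrist_force: [-0.5, 0.2, 0.1]
gripper_width: 0.0004
```

>>> drive_tool:
  targets:
    - [0,0,0,0,-1,0,0]
    - [0,0,0,0,-1,0,0]
    - [0,0,0,0,-1,0,0]

```text
clock: 4.65
eef_pos: [0.4525, 0.1591, 0.0799]
ee_rot: [-3.137, 0.019, -2.966]
wrist_force: [0.5, 0.5, -0.1]
gripper_width: 0.0002
```

>>> drive_tool:
  targets:
    - [0,0,0,0.2,-1,0,0]
    - [0,0,0,0.2,-1,0,0]

```text
clock: 4.85
eef_pos: [0.4526, 0.1366, 0.0804]
ee_rot: [-3.137, 0.02, -2.966]
wrist_force: [0.6, 0.8, 0.1]
gripper_width: 0.0002
```

Run:
```python
from st import *
st(); cv2.imwrite("pics/s3.png",cv2.resize(ctrl.read_camera("scene")[200:370,200:400],None,fx=3,fy=3))
```

```text
t 4.85 jig mm [-92.9 -11.6] z 0.0804 rpy [-3.137  0.02  -2.966] F [0.6 0.8 0.1] w 0.0002
```

View pics/s3.png

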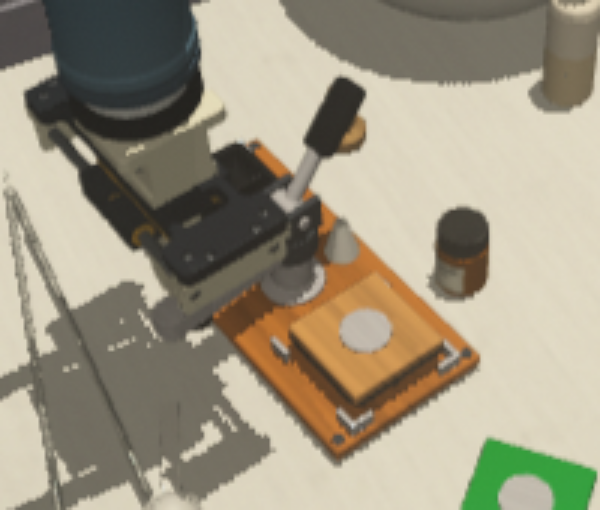

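The strap still looks unmoved at (185,305), and there is no force. I check where the fingertips really are relative to the strap, in the wrist view.

Run:
```python
from st import *
s,X,Y=st(); P=ctrl.camera_params("wrist"); im=ctrl.read_camera("wrist")
tip=np.r_[s["eef_pos"][:2],s["eef_pos"][2]-.022]; q=proj("wrist",tip,P); print("tip px",q)
pw=[]
for r,w in((60,12),(60,-12),(116,12),(116,-12)):
    a=.076; x,y=-r*np.cos(a)-w*np.sin(a),-r*np.sin(a)+w*np.cos(a)
    k=proj("wrist",np.r_[jw(x/1000,y/1000),.077],P); print(k); cv2.circle(im,tuple(int(t) for t in k),4,(0,0,255),-1)
cv2.circle(im,tuple(int(t) for t in q),5,(255,0,0),-1)
t=ctrl.read_camera("top"); 
c=cv2.resize(t[235:345,235:385],(480,352),interpolation=cv2.INTER_CUBIC)
cv2.imwrite("pics/w2.png",np.hstack([cv2.resize(im[100:],(480,285)),c[:285]]) [:, :800] if 0 else np.vstack([cv2.resize(im[150:],(480,248)),c]))
print(np.round(ctrl.observe()["wrist_force"],2))
```

```text
t 4.9 jig mm [-93.1 -12.8] z 0.0803 rpy [-3.136  0.02  -2.966] F [-0.2 -1.1 -0.1] w 0.0005
tip px [318.53938631 276.46945484]
[360.39835181 352.34562693]
[311.1588443  355.95478729]
[352.95477883 241.49166092]
[299.8102962  245.78842297]
[ 0.29  0.15 -0.52]
```

View pics/w2.png

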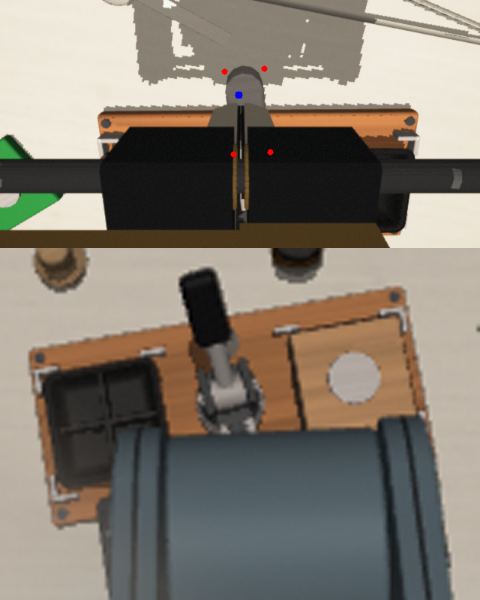

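Run:
```python
from st import *
from scipy.spatial.transform import Rotation as R
s,X,Y=st(); P=ctrl.camera_params("wrist"); Rt=R.from_euler("xyz",s["ee_rot"]).as_matrix()
for ox in(0,.0075,.012):
    for d in(-.02,0,.01,.022): print(ox,d,[proj("wrist",s["eef_pos"]+Rt@np.array([ox,o,d]),P).round(0).tolist() for o in(-.0175,.0175)])
im=ctrl.read_camera("wrist"); cv2.imwrite("pics/w3.png",cv2.resize(im[200:350,230:430],None,fx=3.5,fy=3.5,interpolation=cv2.INTER_CUBIC))
```

```text
t 5.0 jig mm [-92.9 -11.3] z 0.0802 rpy [-3.137  0.02  -2.967] F [ 0.3  0.2 -0.5] w 0.0006
0 -0.02 [[275.0, 311.0], [360.0, 311.0]]
0 0 [[280.0, 293.0], [356.0, 293.0]]
0 0.01 [[282.0, 285.0], [355.0, 285.0]]
0 0.022 [[284.0, 277.0], [353.0, 277.0]]
0.0075 -0.02 [[275.0, 294.0], [361.0, 294.0]]
0.0075 0 [[279.0, 277.0], [357.0, 278.0]]
0.0075 0.01 [[281.0, 271.0], [355.0, 271.0]]
0.0075 0.022 [[283.0, 263.0], [353.0, 263.0]]
0.012 -0.02 [[274.0, 283.0], [361.0, 283.0]]
0.012 0 [[279.0, 268.0], [357.0, 268.0]]
0.012 0.01 [[281.0, 262.0], [355.0, 262.0]]
0.012 0.022 [[283.0, 255.0], [353.0, 255.0]]
```

View pics/w3.png

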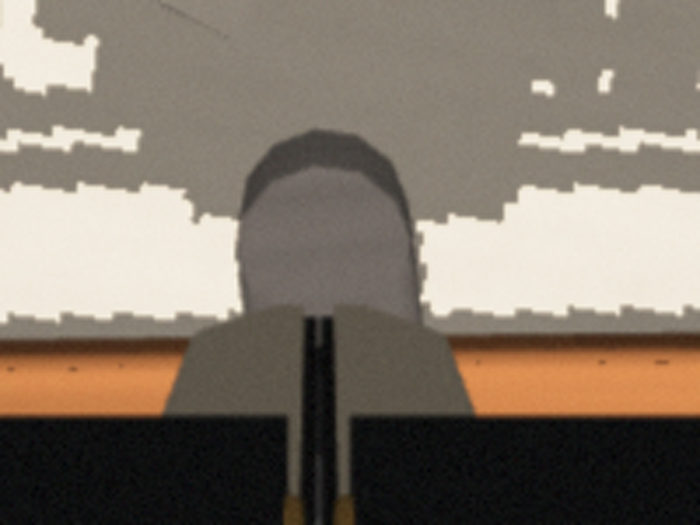

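Run:
```python
from geo import *
def line(n,u,v):
    a=ray(n,u,v,0.);b=ray(n,u,v,.1);return a,b-a
for n,t,s in(("nut",(317.6,319.5),(262.7,296.7)),("tip",(319.8,335.5),(251.5,308)),("disc",(345.4,275.2),(321.8,310)),("plate corner R",(235+680/5,235+332/5),(313,353))):
    a,u=line("top",*t);b,w=line("scene",*s)
    k=np.linalg.lstsq(np.c_[u,-w],b-a,rcond=None)[0]; p=a+u*k[0];q=b+w*k[1]
    print(n,"jig",toj((p+q)/2).round(4),"z",((p+q)/2)[2].round(4),"gap",np.linalg.norm(p-q).round(4))
```

```text
nut jig [-0.0838 -0.0089] z 0.0763 gap 0.0011
tip jig [-0.1146 -0.0089] z 0.0641 gap 0.0039
disc jig [ 0.0024 -0.0861] z 0.0399 gap 0.0012
plate corner R jig [-0.0606 -0.1357] z 0.0039 gap 0.0039
```

Two-view triangulation puts the strap's nut at z≈76 mm, where expected. The shut fingertips must therefore stand higher than the stated overhang. In front of the plate I can safely go much lower beside the strap, so I try that.

>>> drive_tool:
  targets:
    - [0,0,0,0,0,-3,0]
    - [0,0,0,0,3.5,0,0]
    - [0,0,0,0,3.5,0,0]
    - [0,0,0,0,0,2.5,0]
    - [0,0,0,0,0,2,0]
    - [0,0,0,0,0,2,0]
    - [0,0,0,0,0,0,0]

```text
clock: 5.75
eef_pos: [0.4415, 0.2125, 0.0453]
ee_rot: [-3.139, 0.024, -2.965]
wrist_force: [-1.0, 0.6, 0.0]
gripper_width: 0.0004
```

```bash
python3 st.py
```

```text
t 5.75 jig mm [-89.8  65.1] z 0.0453 rpy [-3.139  0.024 -2.965] F [-1.   0.6  0. ] w 0.0004
jig x in tool -0.9999653579226606 0.008323638303369352 jig y in tool 0.00832363830336936 0.9999653579226605
```

Push to y ≈ 10 in small steps.

>>> drive_tool:
  targets:
    - [0,0,0,0.2,-1.2,0,0]
    - [0,0,0,0.2,-1.2,0,0]
    - [0,0,0,0,-1.2,0,0]

```text
clock: 6.05
eef_pos: [0.4444, 0.1756, 0.0468]
ee_rot: [-3.139, 0.025, -2.961]
wrist_force: [0.1, 0.0, 0.8]
gripper_width: 0.0002
```

>>> drive_tool:
  targets:
    - [0,0,0,0,-0.8,0,0]
    - [0,0,0,0,-0.8,0,0]

```text
clock: 6.25
eef_pos: [0.4486, 0.1573, 0.0482]
ee_rot: [-3.139, 0.028, -2.964]
wrist_force: [0.3, 0.8, -0.9]
gripper_width: 0.0005
```

Run:
```python
from st import *
st(); cv2.imwrite("pics/w4.png",cv2.resize(ctrl.read_camera("wrist")[150:350,180:480],None,fx=2,fy=2))
```

```text
t 6.25 jig mm [-93.1   9.5] z 0.0482 rpy [-3.139  0.028 -2.964] F [ 0.3  0.8 -0.9] w 0.0005
```

View pics/w4.png

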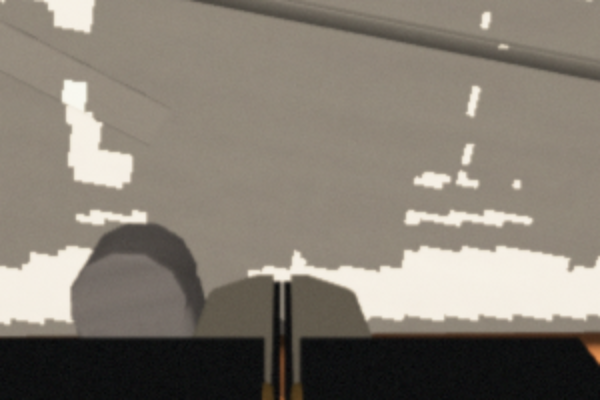

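The wrist view now shows the strap (130,300) left of the finger and touching it, so it is being pushed. I have 2 views left, so from here I track the strap angle numerically: the lever grip in the top view and the strap tip in the wrist view.

```bash
cat > ang.py <<'E'
from st import *
def ang(im=None):
    # black lever grip in the top view; grip centre at s=72 mm: 44 mm out, 150 mm high
    im=ctrl.read_camera("top") if im is None else im
    m=(im.max(2)<45).astype(np.uint8)
    n,l,S,Cn=cv2.connectedComponentsWithStats(m)
    out=[]
    for i in range(1,n):
        if S[i,4]<40 or S[i,4]>600: continue
        j=toj(ray("top",*Cn[i],.150,P)); r=np.hypot(*j)
        if r<.075: out.append((S[i,4],(j*1000).round(0).tolist(),round(float(np.arctan2(j[1],j[0])),3)))
    return out
if __name__=="__main__":
    st(); print(ang())
E
python3 - <<'E'
from ang import *
print(ang(cv2.imread("pics/top0.png")))
P_=ctrl.camera_params("wrist"); t=toj(ray("wrist",248,277,.077,P_)); print(t,np.arctan2(-t[1],-t[0]))
st(); print(ang())
E
```

```text
[(np.int32(253), [48.0, 6.0], 0.129)]
[-0.11161228 -0.01777655] 0.15794394672298487
t 6.3 jig mm [-92.8   8.4] z 0.0483 rpy [-3.138  0.028 -2.963] F [ 0.8 -1.  -0.3] w 0.0005
[(np.int32(249), [47.0, 12.0], 0.245)]
```

The strap moved to a ≈ 0.17. I continue as an arc round the post, turning the tool with it and holding the height.

>>> drive_tool:
  targets:
    - [0,0,-0.13,0.03,-1.2,0.2,0]
    - [0,0,-0.13,0.03,-1.2,0.1,0]
    - [0,0,-0.13,0.03,-1.2,0.1,0]

```text
clock: 6.65
eef_pos: [0.4589, 0.1227, 0.045]
ee_rot: [-3.129, 0.026, -2.562]
wrist_force: [-0.9, 0.8, 0.4]
gripper_width: 0.0004
```

```bash
cat >> ang.py <<'E'
    s,X,Y=st(); e=toj(s["eef_pos"]); w=e[0]*dx+e[1]*dy; print("post->tcp in tool mm",(np.array([w@X,w@Y])*1000).round(1),"q",s["qpos"].round(2))
E
python3 ang.py
```

```text
t 6.65 jig mm [-89.3 -26.4] z 0.045 rpy [-3.129  0.026 -2.562] F [-0.9  0.8  0.4] w 0.0004
[(np.int32(256), [40.0, 27.0], 0.599)]
t 6.7 jig mm [-88.4 -28. ] z 0.045 rpy [-3.128  0.026 -2.555] F [ 0.6 -1.1 -0.3] w 0.0005
post->tcp in tool mm [92.3  8.7] q [ 0.02  0.28  1.94  0.    0.89 -2.14]
```

>>> drive_tool:
  targets:
    - [0,0,-0.06,0.12,-0.95,0.1,0]
    - [0,0,-0.06,0.15,-0.95,0.1,0]
    - [0,0,-0.06,0.18,-0.95,0.1,0]

```text
clock: 7.0
eef_pos: [0.4735, 0.0964, 0.0426]
ee_rot: [-3.125, 0.024, -2.378]
wrist_force: [-0.0, 1.4, 0.3]
gripper_width: 0.0002
```

```bash
python3 ang.py
```

```text
t 7.0 jig mm [-79.7 -54.9] z 0.0426 rpy [-3.125  0.024 -2.378] F [-0.   1.4  0.3] w 0.0002
[]
t 7.05 jig mm [-78.9 -56.2] z 0.0426 rpy [-3.123  0.024 -2.375] F [ 0.4 -0.5 -0.7] w 0.0004
post->tcp in tool mm [96.8 -3.6] q [-0.04  0.3   1.92  0.01  0.89 -2.38]
```

>>> drive_tool:
  targets:
    - [0,0,-0.06,0,-1.05,0,0]
    - [0,0,-0.06,-0.1,-1.05,0,0]
    - [0,0,-0.06,-0.2,-1.05,0,0]

```text
clock: 7.35
eef_pos: [0.4977, 0.0775, 0.0429]
ee_rot: [-3.123, 0.02, -2.2]
wrist_force: [-0.6, 0.5, 0.3]
gripper_width: 0.0007
```

```bash
python3 ang.py
python3 - <<'E'
from st import *
cv2.imwrite("pics/s5.png",cv2.resize(ctrl.read_camera("scene")[200:370,200:400],None,fx=4,fy=3.5))
E
```

```text
t 7.35 jig mm [-59.4 -78. ] z 0.0429 rpy [-3.123  0.02  -2.2  ] F [-0.6  0.5  0.3] w 0.0007
[]
t 7.4 jig mm [-57.4 -79.2] z 0.0433 rpy [-3.121  0.021 -2.197] F [ 1.8 -0.2 -0.3] w 0.0005
post->tcp in tool mm [ 96.2 -17.9] q [-0.07  0.33  1.87  0.01  0.91 -2.59]
```

View pics/s5.png

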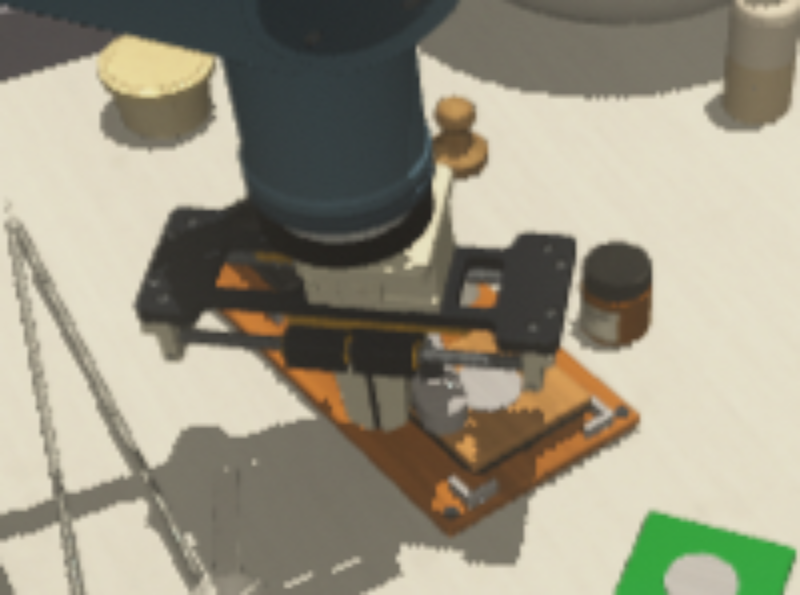

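The view shows the fingers (378,390) pushing the strap, whose end (440,390) is already over the board. The board and the surroundings are in place. From the tip pixel (378,430) I work out the true tip height.

Run:
```python
from st import *
s,X,Y=st(); p=s["eef_pos"]
tip=np.array([200+378/4,200+428/3.5]); print("pix",tip)
for z in(.02,.03,.04,.05,.06,.07): print(z,[proj("scene",np.r_[p[:2]+o*np.r_[X],z]).round(1).tolist() for o in(.0075,0)])
t=toj(ray("scene",200+440/4,200+385/3.5,.077)); print("strap end region jig",t,np.arctan2(-t[1],-t[0]))
```

```text
t 7.45 jig mm [-58.  -78.7] z 0.0432 rpy [-3.121  0.021 -2.202] F [-0.9 -1.4 -0.6] w 0.0005
pix [294.5        322.28571429]
0.02 [[295.0, 332.1], [295.7, 329.0]]
0.03 [[294.7, 329.2], [295.4, 326.1]]
0.04 [[294.4, 326.3], [295.1, 323.2]]
0.05 [[294.1, 323.4], [294.8, 320.2]]
0.06 [[293.7, 320.4], [294.5, 317.2]]
0.07 [[293.4, 317.3], [294.2, 314.2]]
strap end region jig [-0.03095818 -0.09438711] 1.253860971778499
```

>>> drive_tool:
  targets:
    - [0,0,-0.03,-0.2,-0.8,0,0]
    - [0,0,-0.03,-0.3,-0.8,0,0]
    - [0,0,0,-0.4,-0.8,0,0]

```text
clock: 7.75
eef_pos: [0.5216, 0.0721, 0.0433]
ee_rot: [-3.124, 0.017, -2.148]
wrist_force: [-1.7, -1.5, -0.5]
gripper_width: 0.0004
```

```bash
python3 ang.py
```

```text
t 7.75 jig mm [-37.  -87.6] z 0.0433 rpy [-3.124  0.017 -2.148] F [-1.7 -1.5 -0.5] w 0.0004
[]
t 7.8 jig mm [-34.9 -88.3] z 0.0436 rpy [-3.122  0.019 -2.149] F [1.7 0.  0.1] w 0.0004
post->tcp in tool mm [ 87.9 -35.8] q [-0.08  0.37  1.81  0.01  0.93 -2.65]
```

>>> drive_tool:
  targets:
    - [0,0,0,-0.2,-0.2,0,0]
    - [0,0,0,-0.2,-0.2,0,0]

```text
clock: 8.0
eef_pos: [0.5295, 0.0733, 0.0436]
ee_rot: [-3.122, 0.018, -2.151]
wrist_force: [-0.5, -1.1, -0.1]
gripper_width: 0.0002
```

>>> drive_tool:
  targets:
    - [0,0,0,-0.2,-0.2,0,0]

```text
clock: 8.1
eef_pos: [0.5322, 0.0739, 0.0437]
ee_rot: [-3.122, 0.018, -2.152]
wrist_force: [-2.4, -1.0, -0.0]
gripper_width: 0.0006
```

>>> drive_tool:
  targets:
    - [0,0,0,-0.2,-0.2,0,0]

```text
clock: 8.2
eef_pos: [0.5327, 0.0742, 0.0433]
ee_rot: [-3.126, 0.015, -2.152]
wrist_force: [-10.6, -4.5, 7.2]
gripper_width: 0.0005
```

```bash
python3 ang.py
```

```text
t 8.2 jig mm [-25.6 -87.7] z 0.0433 rpy [-3.126  0.015 -2.152] F [-10.6  -4.5   7.2] w 0.0005
[]
t 8.25 jig mm [-25.8 -87.8] z 0.0433 rpy [-3.126  0.014 -2.152] F [-7.5 -4.1  5.8] w 0.0006
post->tcp in tool mm [ 81.1 -42.3] q [-0.07  0.38  1.79  0.01  0.95 -2.64]
```

Force rose to 10 N at x ≈ -26 mm, matching the predicted contact at the hard stop. I back off straight away from the strap and lift.

>>> drive_tool:
  targets:
    - [0,0,0,0.5,0.5,0,0]
    - [0,0,0,0.6,0.6,0,0]
    - [0,0,0,0,0,-4,0]
    - [0,0,0,0,0,-4,0]
    - [0,0,0,0,0,-4,0]
    - [0,0,0,0,0,-3.5,0]
    - [0,0,0,0,0,0,0]

```text
clock: 8.95
eef_pos: [0.5108, 0.0711, 0.2024]
ee_rot: [-3.128, 0.016, -2.153]
wrist_force: [0.7, 0.1, -0.4]
gripper_width: 0.0006
```

>>> drive_tool:
  targets:
    - [0,0,0.13,0,0,0,0]
    - [0,0,0.13,0,0,0,0]
    - [0,0,0.13,0,0,0,0]
    - [0,0,0.13,0,0,0,0]
    - [0,0,0.13,0,0,0,0]
    - [0,0,0.13,0,0,0,0]
    - [0,0,0,0,0,0,0]

```text
clock: 9.65
eef_pos: [0.5077, 0.0721, 0.199]
ee_rot: [3.138, 0.023, -2.964]
wrist_force: [0.1, 0.8, -0.1]
gripper_width: 0.0007
```

```bash
python3 ang.py
python3 - <<'E'
from st import *
im=ctrl.read_camera("scene"); cv2.imwrite("pics/s6.png",im)
t=ctrl.read_camera("top"); cv2.imwrite("pics/t6.png",t)
# disc & black near jig in scene
for nm,j,z in(("lever tip",(0,.0585),.168),("strap end",(0,-.116),.077),("board disc",(0,-.085),.046)): print(nm,proj("scene",np.r_[jw(*j),z]).round(0),proj("top",np.r_[jw(*j),z]).round(0))
E
```

```text
t 9.65 jig mm [-50.6 -85.1] z 0.199 rpy [ 3.138  0.023 -2.964] F [ 0.1  0.8 -0.1] w 0.0007
[(np.int32(114), [-65.0, -28.0], -2.735)]
t 9.7 jig mm [-50.7 -85.1] z 0.199 rpy [ 3.138  0.022 -2.96 ] F [-0.6 -0.4 -0.9] w 0.0004
post->tcp in tool mm [ 50.4 -85.3] q [-0.08  0.18  1.65  0.01  1.3  -1.84]
lever tip [275. 227.] [275. 281.]
strap end [329. 309.] [361. 272.]
board disc [320. 309.] [345. 276.]
```

>>> drive_tool:
  targets:
    - [0,0,0,-1.3,3.5,0,0]
    - [0,0,0,-1.3,3.5,0,0]
    - [0,0,0,-1.3,3.5,0,0]
    - [0,0,0,-1.1,3.5,0,0]
    - [0,0,0,0,0,0,0]

```text
clock: 10.3
eef_pos: [0.5329, 0.2223, 0.2002]
ee_rot: [3.139, 0.024, -2.951]
wrist_force: [-0.5, -1.1, -0.8]
gripper_width: 0.0002
```

```bash
python3 ang.py
```

```text
t 10.3 jig mm [ 1.8 57.8] z 0.2002 rpy [ 3.139  0.024 -2.951] F [-0.5 -1.1 -0.8] w 0.0002
[]
t 10.35 jig mm [ 1.3 56. ] z 0.2 rpy [ 3.14   0.024 -2.952] F [0.2 0.1 0.4] w 0.0004
post->tcp in tool mm [-1.5 56. ] q [ 0.2   0.29  1.5   0.    1.33 -1.56]
```

>>> drive_tool:
  targets:
    - [0,0,0,0,0,1.5,0]
    - [0,0,0,0,0,1.5,0]
    - [0,0,0,0,0,1.0,0]
    - [0,0,0,0,0,1.0,0]

```text
clock: 10.75
eef_pos: [0.535, 0.218, 0.1498]
ee_rot: [-3.141, 0.027, -2.946]
wrist_force: [1.0, -0.6, 1.6]
gripper_width: 0.0003
```

>>> drive_tool:
  targets:
    - [0,0,0,0,0,1,0]
    - [0,0,0,0,0,1,0]

```text
clock: 10.95
eef_pos: [0.5361, 0.2169, 0.1291]
ee_rot: [-3.141, 0.028, -2.947]
wrist_force: [0.6, -0.5, 1.8]
gripper_width: 0.0
```

>>> drive_tool:
  targets:
    - [0,0,0,0,0,1,0]
    - [0,0,0,0,0,1,0]

```text
clock: 11.15
eef_pos: [0.5373, 0.2167, 0.108]
ee_rot: [-3.141, 0.03, -2.947]
wrist_force: [0.6, 0.6, 2.1]
gripper_width: 0.0006
```

```bash
python3 ang.py
```

```text
t 11.15 jig mm [ 5.1 51.6] z 0.108 rpy [-3.141  0.03  -2.947] F [0.6 0.6 2.1] w 0.0006
[(np.int32(78), [-16.0, 65.0], 1.807)]
t 11.2 jig mm [ 4.  51.5] z 0.1061 rpy [-3.141  0.027 -2.947] F [ 0.3 -0.8 -0.4] w 0.0007
post->tcp in tool mm [-4.5 51.5] q [ 0.19  0.37  1.62 -0.    1.12 -1.57]
```

Steady ~2 N upward: the lever is going down. I continue in smaller steps.

>>> drive_tool:
  targets:
    - [0,0,0,0.2,0.2,0.6,0]
    - [0,0,0,0,0,0.5,0]

```text
clock: 11.4
eef_pos: [0.5346, 0.2186, 0.0946]
ee_rot: [-3.141, 0.028, -2.947]
wrist_force: [-0.3, 0.1, 1.9]
gripper_width: 0.0003
```

>>> drive_tool:
  targets:
    - [0,0,0,0,0,0.4,0]

```text
clock: 11.5
eef_pos: [0.5347, 0.2189, 0.0902]
ee_rot: [-3.141, 0.028, -2.947]
wrist_force: [0.6, 1.0, 2.2]
gripper_width: 0.0006
```

>>> drive_tool:
  targets:
    - [0,0,0,0,0,0.3,0]

```text
clock: 11.6
eef_pos: [0.5346, 0.2193, 0.087]
ee_rot: [3.141, 0.028, -2.947]
wrist_force: [-0.4, 0.1, 1.1]
gripper_width: 0.0005
```

>>> drive_tool:
  targets:
    - [0,0,0,0,0,0.2,0]

```text
clock: 11.7
eef_pos: [0.5346, 0.2196, 0.0848]
ee_rot: [3.141, 0.028, -2.947]
wrist_force: [0.2, 1.9, 2.2]
gripper_width: 0.0005
```

>>> drive_tool:
  targets:
    - [0,0,0,0,0,0.2,0]

```text
clock: 11.8
eef_pos: [0.5348, 0.2198, 0.0834]
ee_rot: [3.141, 0.029, -2.947]
wrist_force: [-4.4, -0.7, 19.3]
gripper_width: 0.0005
```

>>> drive_tool:
  targets:
    - [0,0,0,0,0,0.2,0]

```text
clock: 11.9
eef_pos: [0.5353, 0.22, 0.0833]
ee_rot: [3.141, 0.03, -2.946]
wrist_force: [-7.4, -1.5, 22.0]
gripper_width: 0.0002
```

>>> drive_tool:
  targets:
    - [0,0,0,0,0,0.2,0]

```text
clock: 12.0
eef_pos: [0.5356, 0.2201, 0.0834]
ee_rot: [3.141, 0.032, -2.946]
wrist_force: [-5.7, -0.1, 16.1]
gripper_width: 0.0005
```

>>> drive_tool:
  targets:
    - [0,0,0,0,0,0.2,0]

```text
clock: 12.1
eef_pos: [0.5357, 0.22, 0.0834]
ee_rot: [3.142, 0.033, -2.946]
wrist_force: [-5.2, -1.5, 15.2]
gripper_width: 0.0001
```

A hard stop with 15–22 N at TCP z = 0.083 means the lever is fully down. I lift straight up, retreat and check.

>>> drive_tool:
  targets:
    - [0,0,0,0,0,-2,0]
    - [0,0,0,0,0,-4,0]
    - [0,0,0,0,0,-4,0]
    - [0,0,0,0,0,-4,0]
    - [0,0,0,3,3,0,0]
    - [0,0,0,3,3,0,0]
    - [0,0,0,3,3,0,0]
    - [0,0,0,3,3,0,0]

```text
clock: 12.9
eef_pos: [0.3909, 0.3108, 0.224]
ee_rot: [-3.137, 0.033, -2.955]
wrist_force: [0.1, 0.6, -0.1]
gripper_width: 0.0004
```

>>> drive_tool:
  targets:
    - [0,0,0,2,4,0,0]
    - [0,0,0,2,4,0,0]
    - [0,0,0,1,4,0,0]
    - [0,0,0,0,4,0,0]
    - [0,0,0,0,0,0,0]

```text
clock: 13.4
eef_pos: [0.3038, 0.4637, 0.2214]
ee_rot: [-3.136, 0.034, -2.952]
wrist_force: [0.0, -0.7, 0.1]
gripper_width: 0.0005
```

Run:
```python
from st import *
st(); a=ctrl.read_camera("scene")[195:365,210:390]; t=ctrl.read_camera("top")
cv2.imwrite("pics/top7.png",t)
cv2.imwrite("pics/f.png",np.hstack([cv2.resize(a,(400,378),interpolation=cv2.INTER_CUBIC),cv2.resize(t[230:345,235:385],(400,307),interpolation=cv2.INTER_CUBIC)[:,:].copy() if 0 else cv2.copyMakeBorder(cv2.resize(t[230:345,235:385],(400,307),interpolation=cv2.INTER_CUBIC),0,71,0,0,cv2.BORDER_CONSTANT)]))
```

```text
t 13.4 jig mm [-178.9  337.4] z 0.2214 rpy [-3.136  0.034 -2.952] F [ 0.  -0.7  0.1] w 0.0005
```

View pics/f.png

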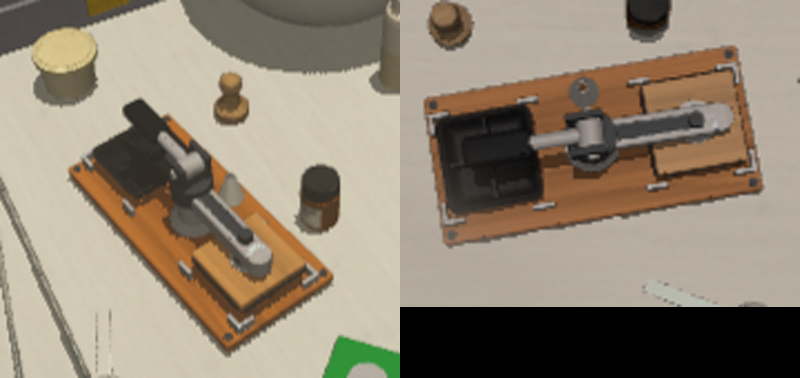

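Run:
```python
from geo import *
for L in(0,.45,.75,.9):
    e=.9-L; p=np.r_[jw(0,.1*np.cos(e)),.093+.1*np.sin(e)]
    print(L,proj("scene",p).round(1),proj("top",p).round(1))
t=toj(ray("top",359.5,273.1,.070,P));print("strap end",t,np.arctan2(-t[1],-t[0]))
b=cv2.imread("pics/top0.png");a=cv2.imread("pics/top7.png")
d=(cv2.absdiff(a,b).max(2)>40).astype(np.uint8); n,l,S,c=cv2.connectedComponentsWithStats(d)
print([(S[i].tolist()) for i in range(1,n) if S[i,4]>15])
```

```text
0 [273.6 224.4] [273.4 281.1]
0.45 [267.7 229.4] [261.1 285.3]
0.75 [266.8 236.7] [258.5 287.4]
0.9 [267.2 241.3] [258.8 288.2]
strap end [-0.00207173 -0.11386386] 1.5526035656306012
[[291, 241, 16, 33, 336], [300, 268, 60, 56, 808], [283, 278, 19, 8, 86], [288, 285, 11, 8, 51], [308, 313, 17, 25, 77], [149, 388, 16, 53, 160], [166, 389, 43, 10, 211], [83, 404, 20, 59, 508], [124, 404, 4, 12, 33], [0, 408, 43, 55, 1799], [46, 410, 7, 34, 123], [118, 426, 14, 14, 103], [107, 442, 12, 7, 53], [36, 473, 14, 7, 26]]
```

The lever end matches 0.9 rad (scene pixel measured 267.6,242.2, predicted 267.2,241.3). The strap reads 1.55 rad, and in the top view only the strap, the lever and the arm differ from the start. I hand in.

```bash
python3 -c "
from rig import ctrl
print(ctrl.job_done())"
```

```text
the job is handed in; nothing more can be done
None
```

The press board is clamped: I pushed the strap round to its -y stop over the board, then pushed the cam lever down to its stop. The arm was clear of everything before I handed in, at about 13.5 s on the clock.

**First pushes missed:** my first two tries at the strap passed over it without moving it. The shut fingertips sit roughly 12–16 mm behind the TCP instead of the stated 22 mm ahead, so I pushed with the TCP lower.

**Strap:** the force rose to about 11 N at the stop, where I had predicted contact. The last picture gives 1.55 rad against the 1.571 stop, which is within measuring error. While pushing against that stop I also read about 7 N upward and took it as friction on the strap's side. I did not check this separately.

**Lever:** it went down with about 2 N and then stopped hard at 15–22 N. The last scene picture matches the fully-down angle to about 1 pixel.

**Surroundings:** comparing the first and last top views, only the strap, the lever and the arm changed. The moulds, board and loose things look unmoved. That view cannot measure directly how hard the pad bears on the board.

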